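# Scoop up the toy wheels at the sanding-table fence

## Task

Take the flat steel scoop by its upright handle and slide it along the table under both loose round wooden wheels, pushing them up against the wooden fence so that they ride onto the scoop. Lift the scoop well clear with both wheels in it, set it down gently and level on the middle of the white slab, and let go. Do not touch the wheels with the gripper, and leave the square blank and the rice paddle where they are.

Things in the scene. Friction and masses are not known exactly. Their poses are not given: they have to be found in the camera images.
- scoop: Loose flat scoop of sheet steel, 0.28 kg, 130 mm long (x), 150 mm wide (y). Origin: underside, centre. +x points to the open front lip at x = +65 mm; z up. Floor 3 mm thick, flat beneath. Inside 144 mm wide, from the back wall (inner face x = -27 mm) to the lip; walls 25 mm high. Behind the back wall an upright dark wood handle block, its centre at x = -45 mm, its top 78 mm up.
- scoop_lip (a point): Middle of the scoop's front lip, at its underside. The floor is bevelled over the front 14 mm to a lip under 1 mm high.
- scoop_grip (a point): The place to grip: centre of the scoop's handle block (24 mm thick along the scoop's x, 44 mm wide along its y), 58 mm above the scoop's underside and 20 mm below the handle's top. Axes as the scoop's.
- wheel_a: Loose round toy wheel of sanded wood, diameter 46 mm, 16 mm thick, about 20 g, lying flat near the fence's working face, with a small dark axle hole. Rims bevelled (10 mm in, 4.5 mm high), so a lip slid under it raises it once the fence stops it. Low friction (waxed, about 0.3). Origin: centre of its underside.
- wheel_b: Second wheel, the same as wheel_a, beside it along the fence, 50 to 75 mm centre to centre.
- fence: Wooden batten screwed to the table: 380 mm long (its x), 30 mm thick (its y), 40 mm high. Origin: underside, centre. The working face, where the wheels lie, looks along its -y, at y = -15 mm. It does not move.
- slab: Fixed flat white plastic slab, 240 by 240 mm, 20 mm high, on which the scoop is to be set. Origin: underside, centre; its top is at z = +20 mm.
- blank: Bystander: a loose square wooden blank 46 x 46 x 16 mm at the fence, beside the wheels towards the fence's +x end. Leave it. Origin: underside, centre.
- paddle: Bystander: a loose flat wooden rice paddle 200 mm long, 62 mm wide, 8 mm thick, lying on the table. Leave it. Origin: underside, 85 mm from the wide end and 115 mm from the handle's end.
Mind the look-alikes: they are no part of the job. Leave any purple or yellow look-alike of the scoop alone.

How it is judged:
On the way, in this order (a step that is already met when the one before it is completed fails the run):
1. both wheels are on the scoop's floor while its lip is at the fence (within 30 mm of the working face) (x of wheel_a in the frame of scoop between -0.03 and 0.058 m and y of wheel_a in the frame of scoop between -0.072 and 0.072 m and z of wheel_a in the frame of scoop between -0.003 and 0.03 m and x of wheel_b in the frame of scoop between -0.03 and 0.058 m and y of wheel_b in the frame of scoop between -0.072 and 0.072 m and z of wheel_b in the frame of scoop between -0.003 and 0.03 m and y of scoop_lip in the frame of fence above -0.045 m and height (world z) of scoop below 0.03 m), for 0.1 s.
2. the scoop is lifted level (within 20 degrees), its underside more than 50 mm above the table, with both wheels in it (x of wheel_a in the frame of scoop between -0.03 and 0.058 m and y of wheel_a in the frame of scoop between -0.072 and 0.072 m and z of wheel_a in the frame of scoop between -0.003 and 0.03 m and x of wheel_b in the frame of scoop between -0.03 and 0.058 m and y of wheel_b in the frame of scoop between -0.072 and 0.072 m and z of wheel_b in the frame of scoop between -0.003 and 0.03 m and height (world z) of scoop above 0.05 m and angle between scoop's own z axis and vertical below 0.35 rad), for 0.2 s.
At the end, for the whole second after the job is handed in: The scoop rests flat on the slab (level within 5.7 degrees, underside within 7 mm of the slab's top), its centre within 50 mm of the slab's centre in any heading, both wheels lying in it (each wheel's centre at least 7 mm inside the lip and between the walls), everything at rest (x of wheel_a in the frame of scoop between -0.03 and 0.058 m and y of wheel_a in the frame of scoop between -0.072 and 0.072 m and z of wheel_a in the frame of scoop between -0.003 and 0.03 m and x of wheel_b in the frame of scoop between -0.03 and 0.058 m and y of wheel_b in the frame of scoop between -0.072 and 0.072 m and z of wheel_b in the frame of scoop between -0.003 and 0.03 m and horizontal distance between scoop and slab below 0.05 m and z of scoop in the frame of slab between 0.014 and 0.027 m and angle between scoop's own z axis and vertical below 0.1 rad and linear speed of each of scoop, wheel_a, wheel_b below 0.02 m/s); the robot touches nothing.
It fails at once if a finger touches a wheel (contact force between the fingers and wheel_a above 0.5 N or contact force between the fingers and wheel_b above 0.5 N).
It fails at once if the blank or the paddle is shifted by more than 30 mm (distance of any of blank, paddle from where it was at the start of the episode above 0.03 m).
It fails at once if the scoop is dropped or slammed on the slab (over 120 N) (contact force between scoop and slab above 120 N).
It also fails if it takes over 51 s, if anything falls off the work surface, if the arm or the gripper's body presses on something with over 40 N, if the wrist force passes 120 N, or if a joint passes its speed limit or range.

## Robot

A 6-joint arm with a two-finger parallel gripper is mounted at the origin on the work surface. World frame = base frame: x ahead of the robot, y to its left, z up, the work surface at z = 0. Lengths are in m, angles in rad, forces in N, time in s.
With the tool pointing down it reaches from about 0.325 to 0.775 m from the base axis. Payload 5.5 kg.
Tool frame: the origin (TCP) lies between the finger pads; the fingertips stand 22 mm ahead of it and the grasp point (between the pads) lies 3 mm ahead of it; z points along the fingers, x is the direction in which the jaws open and shut, and the axes are right-handed (so a half turn about z gives the same grasp; the last joint's range is limited). The gripper opens to 85 mm and grips with 20 to 120 N. Pads are 22 mm wide; open, the fingers measure 114 mm over their backs; the gripper's body (76 mm by 85 mm) begins 54 mm behind the grasp point. The pads swing forward as they close: fully open they stand 13 mm farther back than shut.
Start: joints at [-1.251, 0.091, 1.231, -0, 1.82, -0.057], TCP at [0.221, -0.558, 0.253] pointing down, gripper open.
Joint ranges: [-2.87, 2.87], [-0.86, 2.18], [0.17, 2.46], [-1.51, 4.65], [0.06, 2.69], [-2.65, 2.65]. Speed limits (rad/s): [2.57, 2.57, 3.01, 3.14, 3.14, 3.14].

## Interface

Orientations are given as a unit quaternion [x, y, z, w].
In Python, from workcell import bot gives the robot as it stands. The module is installed in compiled form; this text tells all that it offers.
- The arm moves only by the shell command python3 -m inch 'ROWS' [OPENING] [FORCE]. ROWS is JSON, a list that holds one entry, the list of rows, each a list of 4 numbers: the shift along the tool's x, y, z in cm, then the turn about the tool's z in degrees. In form: [[[dx, dy, dz, yaw], ...]]. A call has exactly 5 rows; each row shifts and turns the commanded pose from where the row before left it, along the tool's axes as they then stand; what a row does not reach is not made up. A row lasts 1/8 s, in which the tool goes at most 62.5 mm and 10.7 degrees, less where a joint would pass 70% of its speed; a pose out of reach is approached as far as the arm can. A call is refused whole if a number of a shift passes 6.25 or a number of a turn 10.7, either way. A call with a gripper value outside its range is refused whole. OPENING is the opening in per cent of the stroke, from 0 (shut) to 100 (fully open), set as the call begins (- or left out, the last holds). The fingers move at their own pace and stop on an object; FORCE is the grip in N (left out, the last holds). Time passes only in rows, so rows that do not move let the fingers close, or fill a call up. It gives the time, the measured TCP pose, the force and the opening at its end, in the units of the state.
- bot.observe(): the state, without advancing time (a new reading comes with each control period).
- bot.snapshot(name): name is "side" or "top"; returns a dict with "frame" (420x560x3 uint8, red, green, blue), "z_map" (420x560 float32, m along the optical axis (not along the pixel's ray), 0 where there is no reading), "fx", "fy", "cx", "cy" (pixels), "xyz" and "attitude" of the camera in the world. Camera axes: x right, y up, looking along -z (the intrinsics and any distortion apply to the point x, -y, -z); pixel columns grow to the right and rows downward; lengths in m; the calibration is good to about 2 mm. A picture is of the moment at which its call begins.
- bot.job_done(): hands the job in, once; it reports no verdict.
The state is a dict: "time_s": time; "qpos": joint angles; "joint_vel": joint speeds; "effort": joint torques, N m; "eef_pos": TCP position; "eef_rot": TCP orientation; "wrist_force": force on the tool from outside, world axes, zero at the start; "wrist_torque": the same for the moment, N m; "width": opening from 0.0 (shut) to 1.0 (fully open).
Only numpy, scipy, OpenCV 4.12 (cv2) and the standard library are available. Lean on these libraries where they do the work, as an engineer would, in place of code of your own. Each camera call takes 0.05 s, during which the arm holds its last target. There are 200 camera calls.

## Working session

There is one attempt and no reset: what is moved stays moved. The work goes in short steps, Python scripts to look and compute and a shell command to move; the robot and the scene stay as the last step left them, time stands still between calls to the robot, and variables do not carry over. Pictures are saved under pics/ and viewed, about 8 in all and at most 12, crops included, and the job is handed in when it is done.

```bash
mkdir -p pics
cat > h.py <<'E'
import numpy as np,cv2
from scipy.spatial.transform import Rotation as R
from workcell import bot
def snap(n,f):
    s=bot.snapshot(n); np.savez('pics/'+f+'.npz',**s)
    cv2.imwrite('pics/'+f+'.png',s['frame'][:,:,::-1]); return s
def load(f): return np.load('pics/'+f+'.npz')
def cloud(s):
    z=s['z_map'];v,u=np.mgrid[:z.shape[0],:z.shape[1]]
    p=np.stack([(u-s['cx'])/s['fx']*z,-(v-s['cy'])/s['fy']*z,-z],-1)
    a=np.array(s['attitude']); r=R.from_quat(a) if a.size==4 else R.from_matrix(a)
    return r.apply(p.reshape(-1,3)).reshape(p.shape)+s['xyz']
E
python3 - <<'E'
from h import *
for n in('top','side'):
    s=snap(n,n+'0'); print({k:v for k,v in s.items() if k not in('frame','z_map')}, (s['z_map']==0).mean())
print(bot.observe())
E
```

```text
{'fx': 380.45935271895513, 'fy': 380.45935271895513, 'cx': 280.0137890410074, 'cy': 211.65173724249368, 'xyz': array([0.37029746, 0.00163784, 0.95512505]), 'attitude': array([-0.03605577,  0.05417743,  0.71271222, -0.69843116])} 0.003860544217687075
{'fx': 400.51166474125364, 'fy': 400.51166474125364, 'cx': 275.54063117597343, 'cy': 202.7332237951309, 'xyz': array([0.43646716, 0.78286895, 0.56894226]), 'attitude': array([-0.01568646,  0.49298384,  0.86923095, -0.03403566])} 0.003971088435374149
{'time_s': 0.1, 'qpos': array([-1.25068322e+00,  9.18078078e-02,  1.23175006e+00,  4.03167996e-06,
        1.81979125e+00, -5.67523037e-02]), 'joint_vel': array([-0.00022476, -0.00211518, -0.00316519,  0.00063878, -0.00145685,
       -0.00040208]), 'effort': array([ 3.33049182e-03, -4.60216570e+01, -4.19220114e+01,  3.05072729e-05,
        1.06175602e-02,  2.06662480e-05]), 'eef_pos': array([ 0.22071046, -0.55771093,  0.25225808]), 'eef_rot': array([ 8.27045204e-01, -5.62134734e-01, -6.95980045e-04, -5.35643132e-04]), 'wrist_force': array([-0.35614505,  1.14956443,  0.15215086]), 'wrist_torque': array([ 0.03594912, -0.02070926, -0.01264264]), 'width': 1.0030133019444203}
```

View pics/top0.png

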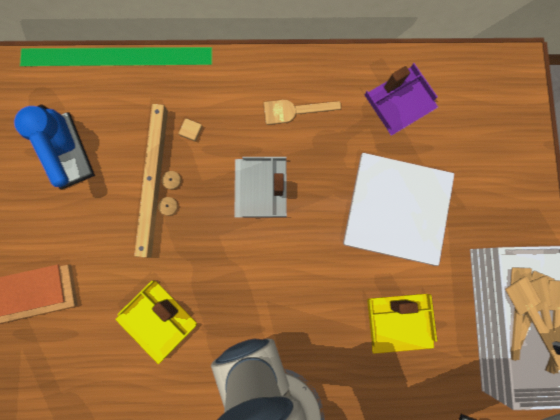

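View pics/side0.png

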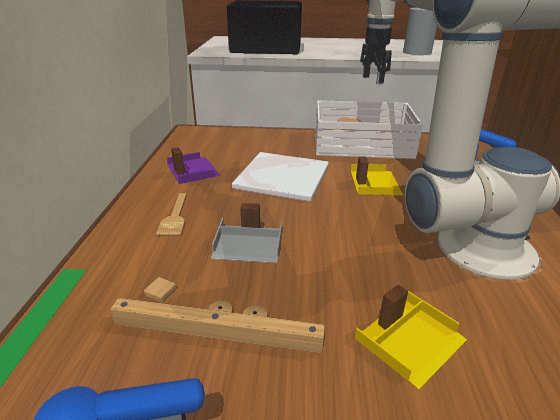

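The top view shows the grey scoop at (261,187) with its handle at (279,184) and its lip toward image left. The wheels are at (172,180) and (168,206), next to the fence that runs from (157,105) to (143,256). The blank is at (190,129), the paddle at (300,108) and the slab at (400,209). Next I'll measure these in 3D.

```bash
python3 - <<'E'
from h import *
s=load('top0'); c=cloud(s); f=s['frame'].astype(int)
def box(u0,v0,u1,v1,zlo,zhi,nm):
    p=c[v0:v1,u0:u1].reshape(-1,3); m=(p[:,2]>zlo)&(p[:,2]<zhi); q=p[m]
    r=cv2.minAreaRect((q[:,:2]*1000).astype(np.float32)); print(nm,m.sum(),'mean',q.mean(0).round(4),'rect',np.round(r[0],1),np.round(r[1],1),round(r[2],1)); return q
print('table',np.median(c[230:245,250:300,2]))
box(265,165,295,205,.065,.09,'handle top')
box(228,148,295,225,.012,.035,'scoop walls')
box(228,148,295,225,.0015,.035,'scoop all')
box(162,165,185,192,.010,.025,'wheel1')
box(158,194,182,220,.010,.025,'wheel2')
box(125,95,185,265,.033,.05,'fence top')
box(176,115,205,143,.010,.025,'blank')
box(335,145,465,275,.012,.03,'slab')
p=c[95:130,255:345]; box(255,95,345,130,.004,.015,'paddle')
E
python3 - <<'E'
import cv2
i=cv2.imread('pics/top0.png')[95:265,130:300]
cv2.imwrite('pics/crop0.png',cv2.resize(i,None,fx=3.5,fy=3.5,interpolation=cv2.INTER_CUBIC))
E
```

```text
table 0.0012708995179111504
handle top 193 mean [ 0.5526 -0.0206  0.0781] rect [553.7 -21.4] [23.6 43. ] 89.0
scoop walls 263 mean [0.5552 0.0069 0.0232] rect [554.5  14.1] [108.4 149.8] 88.7
scoop all 3525 mean [0.5568 0.0244 0.0054] rect [560.6  23.1] [169.9 197.6] 88.8
wheel1 254 mean [0.5772 0.2469 0.0156] rect [577.7 247.2] [44.1 43.6] 20.1
wheel2 267 mean [0.5113 0.2541 0.0155] rect [512.9 259.5] [55.2 43.9] 74.2
fence top 2013 mean [0.5709 0.2916 0.0408] rect [576.2 292.1] [ 31.8 379.9] 84.7
blank 328 mean [0.7067 0.1999 0.0167] rect [708.1 200.7] [47.2 46.7] 68.5
slab 9013 mean [ 0.4921 -0.3225  0.0213] rect [ 494.5 -324.4] [240.6 240.1] 75.9
paddle 1139 mean [ 0.758  -0.0672  0.0085] rect [755.5 -80.2] [ 90.5 233.4] 0.7
```

View pics/crop0.png

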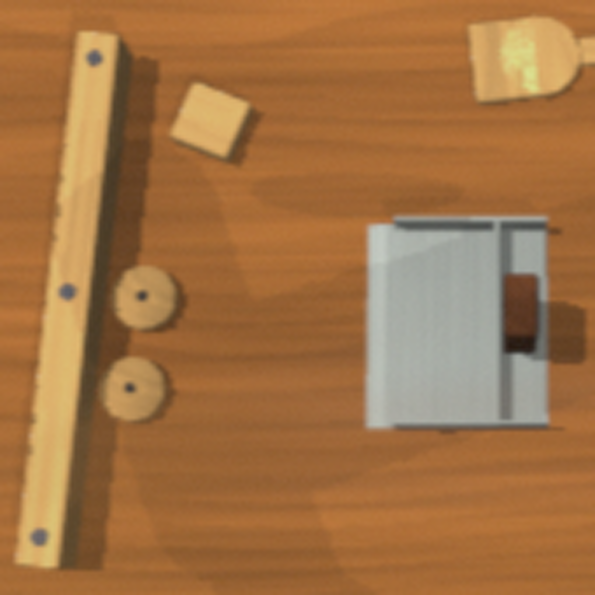

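```bash
cat > to.py <<'E'
# usage: to.py x y z heading_deg(tool x) [x0 y0 z0 h0] -> totals in tool axes (after the turn)
import sys,numpy as np
from scipy.spatial.transform import Rotation as R
from workcell import bot
o=bot.observe(); a=list(map(float,sys.argv[1:])); r=R.from_quat(o['eef_rot']).as_matrix()
h=np.degrees(np.arctan2(r[1,0],r[0,0])); p=o['eef_pos']; d=np.array(a[:3])-p
print('t',round(o['time_s'],2),'pos',p.round(4),'head',round(h,2),'zaxis',r[:,2].round(3),'w',round(o['width'],3),'F',o['wrist_force'].round(1),'j',o['qpos'].round(2))
t=np.radians(a[3]); print('yaw',round((h-a[3]+180)%360-180,2),'then dx,dy,dz cm',np.round([100*(d[0]*np.cos(t)+d[1]*np.sin(t)),100*(d[0]*np.sin(t)-d[1]*np.cos(t)),-100*d[2]],2),
 'before turn',(100*r.T@d).round(2))
E
python3 -m inch '[[[0,0,0,7.5],[0,0,0,7.5],[0,0,0,7.6],[-3.0,-1.8,0,0],[-3.6,-2.2,0,0]]]' 100 80
python3 -m inch '[[[-3.6,-2.2,0,0],[-3.6,-2.2,0,0],[-3.6,-2.2,0,0],[-3.6,-2.2,0,0],[-3.6,-2.2,0,0]]]'
python3 -m inch '[[[-3.6,-2.2,1,0],[-3.6,-2.2,2,0],[-3.6,-2.2,2,0],[-3.6,-2.2,2,0],[-3.6,-2.2,2,0]]]'
python3 to.py 0.5537 -0.0214 0.061 -91
```

```text
time_s: 0.72
eef_pos: [0.2619, -0.4921, 0.2522]
eef_rot: [-0.7, 0.714, 0.001, 0.0]
wrist_force: [0.2, -0.9, 0.8]
width: 0.998
time_s: 1.35
eef_pos: [0.3755, -0.3133, 0.2528]
eef_rot: [-0.701, 0.713, 0.0, -0.0]
wrist_force: [0.3, -0.7, 0.2]
width: 1.002
time_s: 1.98
eef_pos: [0.4886, -0.1352, 0.1622]
eef_rot: [-0.701, 0.713, 0.0, -0.0]
wrist_force: [-0.5, -0.0, -0.7]
width: 1.001
t 1.98 pos [ 0.4886 -0.1352  0.1622] head -91.01 zaxis [-0.001  0.    -1.   ] w 1.001 F [-0.5 -0.  -0.7] j [-0.34 -0.16  1.64 -0.    1.67  1.25]
yaw -0.01 then dx,dy,dz cm [-11.49  -6.31  10.12] before turn [-11.49  -6.31  10.12]
```

```bash
python3 -m inch '[[[-2.9,-1.6,0.5,0],[-2.9,-1.6,0.5,0],[-2.9,-1.6,0,0],[-2.8,-1.5,0,0],[0,0,0,0]]]'
python3 to.py 0.5537 -0.0214 0.061 -91
python3 - <<'E'
from h import *
s=snap('side','side1')
i=s['frame'][130:290,160:340,::-1]
cv2.imwrite('pics/c1.png',cv2.resize(i,None,fx=3.5,fy=3.5,interpolation=cv2.INTER_CUBIC))
E
```

```text
time_s: 2.6
eef_pos: [0.5535, -0.021, 0.1525]
eef_rot: [-0.702, 0.712, 0.001, -0.0]
wrist_force: [0.2, -0.1, -0.7]
width: 1.002
t 2.6 pos [ 0.5535 -0.021   0.1525] head -90.85 zaxis [-0.001  0.001 -1.   ] w 1.002 F [ 0.2 -0.1 -0.7] j [-0.1  -0.03  1.53  0.    1.64  1.49]
yaw 0.15 then dx,dy,dz cm [ 0.04 -0.02  9.15] before turn [ 0.04 -0.03  9.15]
```

View pics/c1.png

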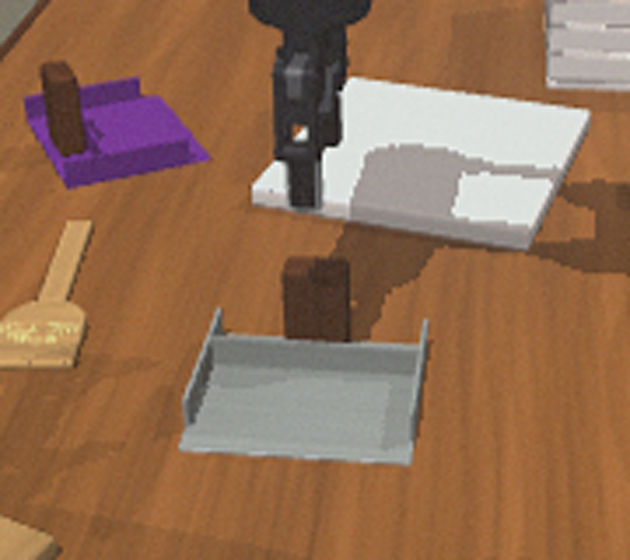

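The crop shows the fingers at (305,150) directly over the handle at (317,300), with the jaws lined up along the scoop's x axis. I'll descend and grip.

```bash
python3 -m inch '[[[0,0,2.5,0],[0,0,2.5,0],[0,0,2.5,0],[0,0,1.65,0],[0,0,0,0]]]' 100 80
python3 -m inch '[[[0,0,0,0],[0,0,0,0],[0,0,0,0],[0,0,0,0],[0,0,0,0]]]' 0 80
python3 -m inch '[[[0,0,0,0],[0,0,0,0],[0,0,0,0],[0,0,0,0],[0,0,0,0]]]'
python3 to.py 0.5537 -0.0214 0.061 -91
```

```text
time_s: 3.28
eef_pos: [0.5522, -0.0232, 0.0603]
eef_rot: [-0.701, 0.714, 0.001, -0.001]
wrist_force: [0.2, -0.8, -0.1]
width: 0.998
time_s: 3.9
eef_pos: [0.5538, -0.0226, 0.0627]
eef_rot: [-0.701, 0.713, -0.001, 0.001]
wrist_force: [0.4, 0.6, 4.3]
width: 0.271
time_s: 4.53
eef_pos: [0.5538, -0.0227, 0.0627]
eef_rot: [-0.701, 0.713, -0.001, 0.001]
wrist_force: [0.1, 0.7, 5.3]
width: 0.27
t 4.53 pos [ 0.5538 -0.0227  0.0627] head -91.01 zaxis [ 0.002  0.    -1.   ] w 0.27 F [0.1 0.7 5.3] j [-0.1   0.02  1.65  0.    1.48  1.49]
yaw -0.01 then dx,dy,dz cm [-0.13  0.01  0.17] before turn [-0.13  0.01  0.17]
```

```bash
python3 to.py 0.5283 0.08 0.0627 -95.3
python3 -m inch '[[[0,0,0,1.4],[0,0,0,1.5],[0,0,0,1.4],[-1.0,0.3,0,0],[-1.3,0.4,0,0]]]'
python3 to.py 0.5283 0.08 0.0627 -95.3
```

```text
t 4.53 pos [ 0.5538 -0.0227  0.0627] head -91.01 zaxis [ 0.002  0.    -1.   ] w 0.27 F [0.1 0.7 5.3] j [-0.1   0.02  1.65  0.    1.48  1.49]
yaw 4.29 then dx,dy,dz cm [-9.99  3.49  0.  ] before turn [-10.22   2.73   0.  ]
time_s: 5.15
eef_pos: [0.5491, -0.0, 0.0627]
eef_rot: [-0.673, 0.74, -0.001, 0.0]
wrist_force: [1.1, -3.9, 5.2]
width: 0.272
t 5.15 pos [ 0.5491 -0.      0.0627] head -95.39 zaxis [ 0.002 -0.002 -1.   ] w 0.272 F [ 1.1 -3.9  5.2] j [-0.06  0.    1.66 -0.    1.48  1.6 ]
yaw -0.09 then dx,dy,dz cm [-7.78  2.81  0.  ] before turn [-7.77  2.82 -0.01]
```

```bash
python3 -m inch '[[[-1.9,0.7,0,0],[-2.0,0.7,0,0],[-2.0,0.7,0,0],[-1.9,0.7,0,0],[0,0,0,0]]]'
python3 to.py 0.5283 0.08 0.0627 -95.3
python3 - <<'E'
from h import *
s=snap('top','top2'); c=cloud(s)
def box(u0,v0,u1,v1,zlo,zhi,nm):
    p=c[v0:v1,u0:u1].reshape(-1,3); q=p[(p[:,2]>zlo)&(p[:,2]<zhi)]
    r=cv2.minAreaRect((q[:,:2]*1000).astype(np.float32)); print(nm,len(q),'mean',q.mean(0).round(4),'rect',np.round(r[0],1),np.round(r[1],1),round(r[2],1))
box(162,165,185,192,.010,.025,'wheel1')
box(158,194,182,220,.010,.025,'wheel2')
i=s['frame'][95:265,130:300,::-1]
cv2.imwrite('pics/c2.png',cv2.resize(i,None,fx=3.5,fy=3.5,interpolation=cv2.INTER_CUBIC))
E
```

```text
time_s: 5.78
eef_pos: [0.5278, 0.083, 0.0628]
eef_rot: [-0.674, 0.739, 0.0, 0.001]
wrist_force: [-0.8, 4.3, 6.5]
width: 0.269
t 5.78 pos [0.5278 0.083  0.0628] head -95.21 zaxis [ 0.001  0.002 -1.   ] w 0.269 F [-0.8  4.3  6.5] j [ 0.09 -0.04  1.7   0.    1.48  1.75]
yaw 0.09 then dx,dy,dz cm [ 0.29 -0.08  0.01] before turn [ 0.29 -0.08  0.01]
wheel1 182 mean [0.5744 0.2516 0.0158] rect [573.9 253.6] [44.8 30.2] 28.5
wheel2 266 mean [0.5113 0.254  0.0156] rect [512.6 258.3] [52.8 43.5] 79.0
```

View pics/c2.png

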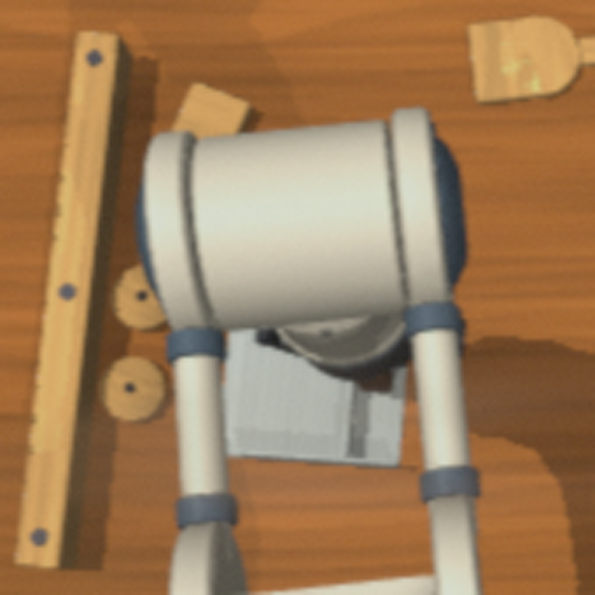

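The scoop is square to the fence. Its visible front corner is at (228,456) and its side wall runs below wheel B's lower edge at (135,422), so both wheels fall inside its width. I'll push on slowly.

```bash
python3 -m inch '[[[-1,0,0,0],[-1.2,0,0,0],[-1.2,0,0,0],[-1.0,0,0,0],[-0.8,0,0,0]]]'
python3 -m inch '[[[-0.6,0,0,0],[-0.6,0,0,0],[-0.5,0,0,0],[-0.4,0,0,0],[-0.3,0,0,0]]]'
python3 to.py 0.5366 0.170 0.0627 -95.3
python3 - <<'E'
from h import *
s=snap('side','side3')
i=s['frame'][210:370,100:330,::-1]
cv2.imwrite('pics/c3.png',cv2.resize(i,None,fx=3.4,fy=3.4,interpolation=cv2.INTER_CUBIC))
E
```

```text
time_s: 6.45
eef_pos: [0.5331, 0.1323, 0.0627]
eef_rot: [-0.673, 0.739, -0.001, -0.0]
wrist_force: [0.2, -5.3, 6.6]
width: 0.274
time_s: 7.08
eef_pos: [0.5353, 0.156, 0.0628]
eef_rot: [-0.673, 0.739, -0.001, -0.0]
wrist_force: [-1.1, -4.9, 7.3]
width: 0.27
t 7.08 pos [0.5353 0.156  0.0628] head -95.35 zaxis [ 0.001 -0.002 -1.   ] w 0.27 F [-1.1 -4.9  7.3] j [ 0.22  0.02  1.64 -0.    1.48  1.89]
yaw -0.05 then dx,dy,dz cm [-1.41  0.    0.01] before turn [-1.41  0.    0.  ]
```

View pics/c3.png

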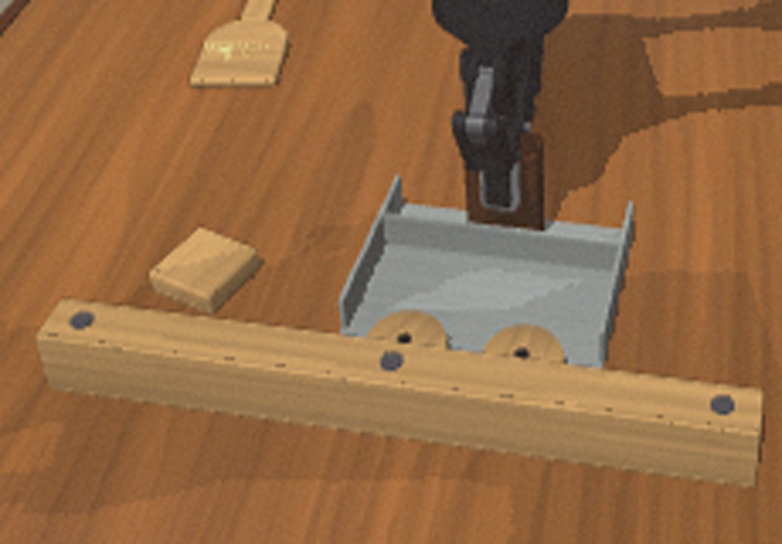

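Both wheels, at (405,335) and (522,350), lie between the scoop's side walls and against the fence. The lip is about 14 mm short of the face, so I'll finish the push slowly.

```bash
python3 -m inch '[[[-0.3,0,0,0],[-0.3,0,0,0],[-0.3,0,0,0],[-0.2,0,0,0],[-0.2,0,0,0]]]'
python3 -m inch '[[[-0.1,0,0,0],[0,0,0,0],[0,0,0,0],[0,0,0,0],[0,0,0,0]]]'
python3 to.py 0.5366 0.170 0.0627 -95.3
python3 - <<'E'
from h import *
s=snap('side','side4'); c=cloud(s)
# wheel top heights: points in wheel areas
p=c[290:325,190:280].reshape(-1,3); 
for x,y in((.577,.257),(.512,.262)):
    q=p[(np.abs(p[:,0]-x)<.022)&(np.abs(p[:,1]-y)<.02)]; print(len(q),np.percentile(q[:,2],[10,50,90]).round(4), q.mean(0).round(4))
i=s['frame'][210:370,100:330,::-1]
cv2.imwrite('pics/c4.png',cv2.resize(i,None,fx=3.4,fy=3.4,interpolation=cv2.INTER_CUBIC))
E
```

```text
time_s: 7.75
eef_pos: [0.5365, 0.1688, 0.0627]
eef_rot: [-0.673, 0.739, -0.001, -0.0]
wrist_force: [-0.2, -4.6, 7.5]
width: 0.275
time_s: 8.38
eef_pos: [0.5366, 0.1699, 0.0628]
eef_rot: [-0.673, 0.739, -0.001, 0.0]
wrist_force: [-0.2, -5.1, 7.0]
width: 0.271
t 8.38 pos [0.5366 0.1699 0.0628] head -95.35 zaxis [ 0.002 -0.001 -1.   ] w 0.271 F [-0.2 -5.1  7. ] j [ 0.25  0.04  1.62 -0.    1.48  1.91]
yaw -0.05 then dx,dy,dz cm [-0.01  0.    0.01] before turn [-0.01  0.    0.01]
171 [0.0152 0.0182 0.0201] [0.5754 0.2497 0.0175]
175 [0.0151 0.0184 0.02  ] [0.5112 0.2552 0.0174]
```

View pics/c4.png

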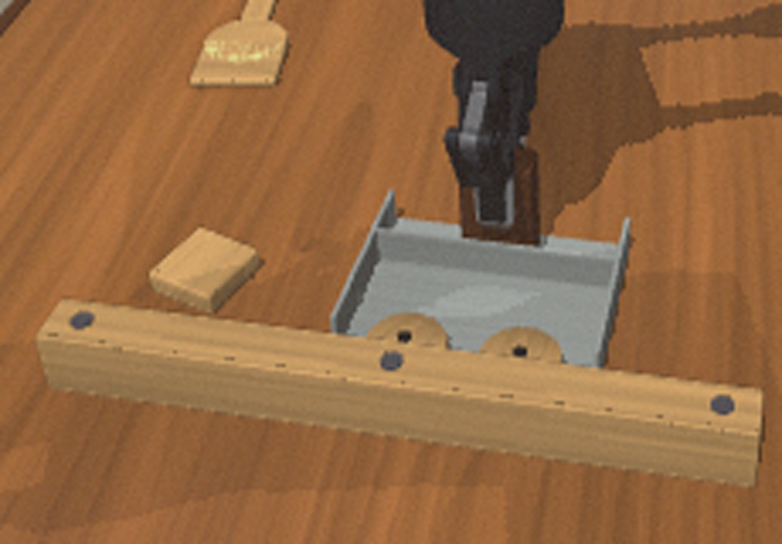

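Both wheels, at (405,333) and (520,350), sit higher now. Their tops are at about 19 mm, so they are on the floor. I'll feel for fence contact in 1 mm steps.

```bash
python3 -m inch '[[[-0.1,0,0,0],[0,0,0,0],[-0.1,0,0,0],[0,0,0,0],[0,0,0,0]]]'
python3 to.py 0.5366 0.170 0.0627 -95.3
```

```text
time_s: 9.05
eef_pos: [0.5368, 0.1719, 0.0628]
eef_rot: [-0.673, 0.739, -0.001, 0.0]
wrist_force: [-0.4, -3.6, 6.5]
width: 0.274
t 9.05 pos [0.5368 0.1719 0.0628] head -95.35 zaxis [ 0.001 -0.001 -1.   ] w 0.274 F [-0.4 -3.6  6.5] j [ 0.25  0.04  1.62 -0.    1.48  1.91]
yaw -0.05 then dx,dy,dz cm [0.19 0.   0.01] before turn [0.19 0.   0.01]
```

```bash
python3 -m inch '[[[-0.1,0,0,0],[0,0,0,0],[-0.1,0,0,0],[0,0,0,0],[0,0,0,0]]]'
python3 -m inch '[[[-0.1,0,0,0],[0,0,0,0],[0,0,0,0],[0,0,0,0],[0,0,0,0]]]'
python3 to.py 0.5366 0.170 0.0627 -95.3
```

```text
time_s: 9.68
eef_pos: [0.537, 0.1732, 0.0628]
eef_rot: [-0.673, 0.739, -0.001, -0.0]
wrist_force: [-0.1, -7.4, 7.3]
width: 0.27
time_s: 10.3
eef_pos: [0.5372, 0.1734, 0.063]
eef_rot: [-0.673, 0.739, -0.002, -0.001]
wrist_force: [-0.5, -11.1, 8.2]
width: 0.273
t 10.3 pos [0.5372 0.1734 0.063 ] head -95.37 zaxis [ 0.001 -0.004 -1.   ] w 0.273 F [ -0.5 -11.1   8.2] j [ 0.25  0.04  1.62 -0.    1.48  1.92]
yaw -0.07 then dx,dy,dz cm [0.34 0.02 0.03] before turn [0.34 0.02 0.03]
```

The wrist force rose from 5 N to 11 N, so the lip is against the fence. I'll ease back a touch and lift gently.

```bash
python3 -m inch '[[[0.1,0,0,0],[0.1,0,0,0],[0,0,-0.1,0],[0,0,-0.3,0],[0,0,-0.6,0]]]'
python3 -m inch '[[[0,0,-0.8,0],[0,0,-0.8,0],[0,0,-0.8,0],[0,0,-0.8,0],[0,0,-0.8,0]]]'
python3 -m inch '[[[0,0,-0.8,0],[0,0,-0.8,0],[0,0,-0.8,0],[0,0,-0.6,0],[0,0,-0.3,0]]]'
python3 -m inch '[[[0,0,-0.1,0],[0,0,0,0],[0,0,0,0],[0,0,0,0],[0,0,0,0]]]'
python3 to.py 0.4903 -0.3692 0.145 -95.3
python3 - <<'E'
from h import *
s=snap('side','side5'); c=cloud(s)
i=s['frame'][150:340,130:330,::-1]
cv2.imwrite('pics/c5.png',cv2.resize(i,None,fx=3,fy=3,interpolation=cv2.INTER_CUBIC))
E
```

```text
time_s: 10.92
eef_pos: [0.5351, 0.1735, 0.0702]
eef_rot: [-0.674, 0.739, 0.001, -0.002]
wrist_force: [0.2, -1.8, -3.9]
width: 0.271
time_s: 11.55
eef_pos: [0.5366, 0.1744, 0.1128]
eef_rot: [-0.674, 0.739, 0.0, 0.001]
wrist_force: [0.2, -0.9, -2.9]
width: 0.272
time_s: 12.18
eef_pos: [0.5365, 0.1738, 0.1453]
eef_rot: [-0.674, 0.739, -0.0, 0.0]
wrist_force: [-0.8, 0.2, -2.5]
width: 0.27
time_s: 12.8
eef_pos: [0.5363, 0.1737, 0.1456]
eef_rot: [-0.674, 0.739, 0.0, -0.0]
wrist_force: [0.4, -0.1, -2.1]
width: 0.27
t 12.8 pos [0.5363 0.1737 0.1456] head -95.31 zaxis [-0. -0. -1.] w 0.27 F [ 0.4 -0.1 -2.1] j [ 0.25 -0.    1.52 -0.    1.63  1.92]
yaw -0.01 then dx,dy,dz cm [54.48 -0.43  0.06] before turn [54.48 -0.44  0.07]
```

View pics/c5.png

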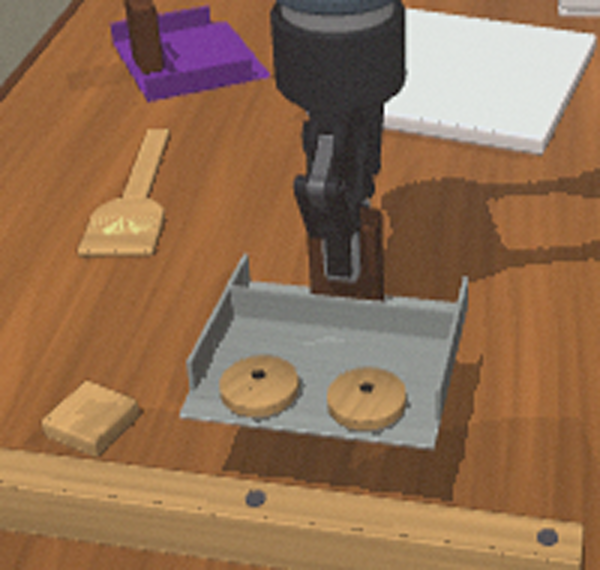

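The lifted scoop is level, with both wheels lying flat well inside it at (260,385) and (367,397). I'll carry it 54.5 cm along tool x with gentle ramps.

```bash
python3 -m inch '[[[0.3,0,0,0],[0.6,0,0,0],[0.9,0,0,0],[1.2,0,0,0],[1.5,0,0,0]]]'
python3 -m inch '[[[1.8,0,0,0],[2.1,0,0,0],[2.1,0,0,0],[2.1,0,0,0],[2.1,0,0,0]]]'
python3 -m inch '[[[2.1,-0.1,0,0],[2.1,-0.1,0,0],[2.1,-0.1,0,0],[2.1,-0.1,0,0],[2.1,0,0,0]]]'
python3 -m inch '[[[2.1,0,0,0],[2.1,0,0,0],[2.1,0,0,0],[2.1,0,0,0],[2.1,0,0,0]]]'
python3 -m inch '[[[2.1,0,0,0],[2.1,0,0,0],[2.1,0,0,0],[2.1,0,0,0],[2.1,0,0,0]]]'
python3 -m inch '[[[2.1,0,0,0],[1.8,0,0,0],[1.5,0,0,0],[1.2,0,0,0],[0.9,0,0,0]]]'
python3 -m inch '[[[0.6,0,0,0],[0.3,0,0,0],[0,0,0,0],[0,0,0,0],[0,0,0,0]]]'
python3 to.py 0.4903 -0.3692 0.0835 -95.3
python3 - <<'E'
from h import *
s=snap('side','side6')
i=s['frame'][60:240,180:400,::-1]
cv2.imwrite('pics/c6.png',cv2.resize(i,None,fx=3,fy=3,interpolation=cv2.INTER_CUBIC))
E
```

```text
time_s: 13.48
eef_pos: [0.5321, 0.1279, 0.1458]
eef_rot: [-0.674, 0.739, -0.0, -0.0]
wrist_force: [1.1, -0.5, -4.4]
width: 0.272
time_s: 14.1
eef_pos: [0.5225, 0.0256, 0.1459]
eef_rot: [-0.673, 0.739, -0.0, 0.0]
wrist_force: [-0.4, -0.1, -2.4]
width: 0.271
time_s: 14.72
eef_pos: [0.5166, -0.0792, 0.1459]
eef_rot: [-0.673, 0.739, -0.0, 0.0]
wrist_force: [0.9, 0.5, -2.8]
width: 0.272
time_s: 15.35
eef_pos: [0.5067, -0.1837, 0.1459]
eef_rot: [-0.673, 0.739, -0.0, -0.0]
wrist_force: [-0.7, 0.1, -2.2]
width: 0.272
time_s: 15.98
eef_pos: [0.4974, -0.2881, 0.1457]
eef_rot: [-0.674, 0.739, 0.0, 0.0]
wrist_force: [-0.2, 0.3, -3.6]
width: 0.272
time_s: 16.6
eef_pos: [0.4906, -0.362, 0.1457]
eef_rot: [-0.674, 0.739, 0.0, 0.0]
wrist_force: [-0.4, 1.1, -3.3]
width: 0.274
time_s: 17.23
eef_pos: [0.4899, -0.37, 0.1458]
eef_rot: [-0.674, 0.739, 0.0, 0.0]
wrist_force: [0.2, -0.1, -3.2]
width: 0.266
t 17.23 pos [ 0.4899 -0.37    0.1458] head -95.29 zaxis [ 0.  0. -1.] w 0.266 F [ 0.2 -0.1 -3.2] j [-0.7   0.13  1.38  0.    1.63  0.96]
yaw 0.01 then dx,dy,dz cm [-0.09 -0.03  6.23] before turn [-0.09 -0.03  6.23]
```

View pics/c6.png

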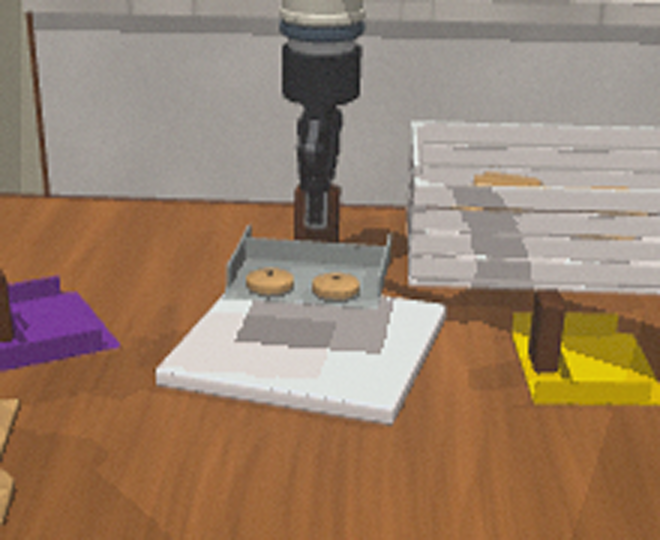

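The wheels are still in place at (270,282) and (335,287), and the scoop is above the slab. I'll lower it.

```bash
python3 -m inch '[[[0,0,0.4,0],[0,0,0.7,0],[0,0,0.9,0],[0,0,0.9,0],[0,0,0.8,0]]]'
python3 -m inch '[[[0,0,0.7,0],[0,0,0.6,0],[0,0,0.4,0],[0,0,0.2,0],[0,0,0.1,0]]]'
python3 -m inch '[[[0,0,0.1,0],[0,0,0.1,0],[0,0,0.1,0],[0,0,0,0],[0,0,0,0]]]'
python3 to.py 0.4903 -0.3692 0.0835 -95.3
```

```text
time_s: 17.9
eef_pos: [0.4896, -0.3702, 0.1077]
eef_rot: [-0.674, 0.739, 0.0, -0.0]
wrist_force: [0.3, -0.4, -4.0]
width: 0.271
time_s: 18.52
eef_pos: [0.4899, -0.3704, 0.0889]
eef_rot: [-0.674, 0.739, -0.0, 0.0]
wrist_force: [1.0, 0.1, -3.5]
width: 0.271
time_s: 19.15
eef_pos: [0.4898, -0.3703, 0.0858]
eef_rot: [-0.674, 0.739, -0.0, 0.0]
wrist_force: [-0.5, 1.2, -3.0]
width: 0.271
t 19.15 pos [ 0.4898 -0.3703  0.0858] head -95.31 zaxis [ 0. -0. -1.] w 0.271 F [-0.5  1.2 -3. ] j [-0.7   0.16  1.45  0.    1.53  0.96]
yaw -0.01 then dx,dy,dz cm [-0.12 -0.04  0.23] before turn [-0.12 -0.04  0.23]
```

```bash
python3 -m inch '[[[0,0,0.1,0],[0,0,0.1,0],[0,0,0,0],[0,0,0,0],[0,0,0,0]]]'
python3 -m inch '[[[0,0,0.05,0],[0,0,0.05,0],[0,0,0,0],[0,0,0,0],[0,0,0,0]]]'
python3 to.py 0.4903 -0.3692 0.0835 -95.3
```

```text
time_s: 19.77
eef_pos: [0.4898, -0.3703, 0.0838]
eef_rot: [-0.674, 0.739, -0.0, 0.0]
wrist_force: [-0.4, -0.2, -2.9]
width: 0.271
time_s: 20.4
eef_pos: [0.4898, -0.3703, 0.0829]
eef_rot: [-0.674, 0.739, -0.0, 0.0]
wrist_force: [-0.2, 1.0, -2.5]
width: 0.268
t 20.4 pos [ 0.4898 -0.3703  0.0829] head -95.31 zaxis [ 0. -0. -1.] w 0.268 F [-0.2  1.  -2.5] j [-0.7   0.16  1.46  0.    1.52  0.96]
yaw -0.01 then dx,dy,dz cm [-0.12 -0.04 -0.06] before turn [-0.12 -0.04 -0.06]
```

```bash
python3 -m inch '[[[0,0,0.05,0],[0,0,0.05,0],[0,0,0,0],[0,0,0,0],[0,0,0,0]]]'
python3 to.py 0.4903 -0.3692 0.0835 -95.3
```

```text
time_s: 21.02
eef_pos: [0.4899, -0.3704, 0.0828]
eef_rot: [-0.674, 0.739, -0.0, 0.0]
wrist_force: [-3.2, 1.3, 5.1]
width: 0.268
t 21.02 pos [ 0.4899 -0.3704  0.0828] head -95.31 zaxis [ 0. -0. -1.] w 0.268 F [-3.2  1.3  5.1] j [-0.7   0.16  1.46 -0.    1.52  0.96]
yaw -0.01 then dx,dy,dz cm [-0.12 -0.03 -0.07] before turn [-0.12 -0.03 -0.07]
```

The scoop is on the slab: the vertical force flipped to +5 N. I'll release and retreat straight up.

```bash
python3 -m inch '[[[0,0,0,0],[0,0,0,0],[0,0,0,0],[0,0,0,0],[0,0,0,0]]]' 65 20
python3 -m inch '[[[0,0,-0.3,0],[0,0,-0.8,0],[0,0,-1.5,0],[0,0,-2,0],[0,0,-2.5,0]]]'
python3 -m inch '[[[0,0,-2.5,0],[0,0,-2.5,0],[0,0,-2,0],[0,0,0,0],[0,0,0,0]]]'
python3 to.py 0.4903 -0.3692 0.0835 -95.3
python3 - <<'E'
from h import *
s=snap('side','side7'); c=cloud(s)
p=c.reshape(-1,3)
def rect(q,n): r=cv2.minAreaRect((q[:,:2]*1000).astype(np.float32)); print(n,len(q),q.mean(0).round(4),np.round(r[0],1),np.round(r[1],1),round(r[2],1))
q=p[(np.abs(p[:,0]-.49)<.1)&(np.abs(p[:,1]+.33)<.1)]
rect(q[(q[:,2]>.092)&(q[:,2]<.102)],'handle top')
rect(q[(q[:,2]>.022)&(q[:,2]<.06)],'scoop')
w=q[(q[:,2]>.034)&(q[:,2]<.042)&(q[:,1]>-.35)]
rect(w[w[:,0]>.495],'right'); rect(w[w[:,0]<.495],'left')
i=s['frame'][60:240,180:400,::-1]
cv2.imwrite('pics/c7.png',cv2.resize(i,None,fx=3,fy=3,interpolation=cv2.INTER_CUBIC))
E
```

```text
time_s: 21.65
eef_pos: [0.4898, -0.3703, 0.0817]
eef_rot: [-0.674, 0.739, 0.0, 0.0]
wrist_force: [-0.9, -1.0, 0.3]
width: 0.653
time_s: 22.28
eef_pos: [0.4899, -0.3704, 0.1547]
eef_rot: [-0.674, 0.739, -0.0, 0.0]
wrist_force: [0.2, -0.1, -0.1]
width: 0.649
time_s: 22.9
eef_pos: [0.4897, -0.3702, 0.2219]
eef_rot: [-0.674, 0.739, 0.001, -0.0]
wrist_force: [-0.8, 0.5, -0.2]
width: 0.647
t 22.9 pos [ 0.4897 -0.3702  0.2219] head -95.31 zaxis [-0.001  0.001 -1.   ] w 0.647 F [-0.8  0.5 -0.2] j [-0.7   0.13  1.25  0.    1.77  0.96]
yaw -0.01 then dx,dy,dz cm [-0.1  -0.05 13.84] before turn [-0.09 -0.07 13.84]
handle top 62 [ 0.4906 -0.3666  0.0968] [ 490.9 -367.6] [24.6 42.4] 84.0
scoop 1131 [ 0.494  -0.3207  0.0322] [ 489.  -329.8] [196.3 194.6] 89.3
right 96 [ 0.5359 -0.2855  0.0378] [ 548.5 -298.4] [47.1 86.2] 49.4
left 121 [ 0.4586 -0.294   0.0378] [ 454.  -304.2] [95.2 64.4] 84.7
```

View pics/c7.png

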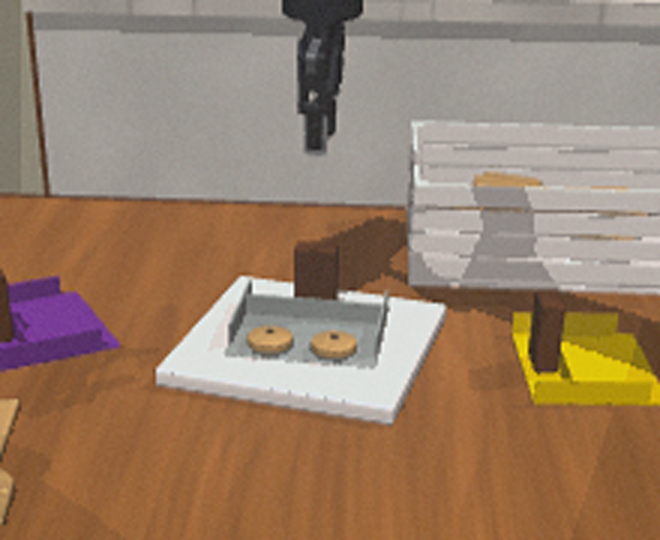

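The picture shows the scoop flat in the middle of the slab, with wheels at (270,340) and (333,345) inside it and the gripper well clear. The handle fix puts the scoop's centre about 2 mm from the slab's centre, so I'm handing in.

```bash
python3 -c "
from workcell import bot
print(bot.job_done())"
```

```text
the job is handed in; nothing more can be done
None
```

I slid the scoop under both wheels against the fence, lifted it about 80 mm level, and set it down on the middle of the white slab. I then let go and handed the job in at about 23 s. The hand-in gave no verdict.

- **Scoop position:** the handle top in the last side view puts the scoop's centre about 2 mm from the slab's centre. The handle top measured about 97 mm high against 98 mm expected, so the scoop sits flat.
- **Wheels:** both lie flat between the scoop's walls in the last picture, back from the lip.
- **Contact and release:** the lip met the fence with about 11 N at the wrist and the slab with about 5 N. After release the gripper rose to 0.22 m and the wrist force was under 1 N.
- **Inconclusive check:** the depth fit for the wheels' final positions took in the scoop's walls and gave no usable numbers, so I judged the wheels by eye.
- **Blank and paddle:** neither was touched on purpose, and in the pictures up to the lift they were where they started. I did not measure them again at the end.

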